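Gauge the door gaps of a cupboard

TASK

The small oak cupboard lies on its back on the desk; take the feeler gauge from its stand and slide its blade down into the gaps beside the doors to find the one gap that takes it (in the other two it jams: do not force it, draw it out). Push it gently home in the gap that takes it, down to the collar, and leave it standing there as the spacer, without disturbing the other things.

Things in the scene. Friction and masses are not known exactly. Their poses are not given: they have to be found in the camera images.
- cabinet: Oak cupboard on its back, fixed, 260 (x) x 300 (y) x 110 mm high; origin at the centre of its underside, z up. On top two flush pale doors, divided and flanked by three like gaps along x, 5 mm wide, 224 mm long, edges rounded at 3 mm. A brass knob 20 mm high, 24 mm wide on each door at x -88, y +-65 mm. More than 25 N of push from the gauge damages cupboard or strips.
- gap_left (a point): Middle of the gap at the cupboard's y +129.5 mm, at the height of the door faces; axes as the cupboard's. In each gap, 10 mm below the face, lies a hidden full-length packing strip. In one of the three, not known beforehand, it slides down ahead of the blade under a steady 5 N (friction adds a little) and stays down; in the other two it is stuck, gives only springily (4 N per mm) and jams the blade.
- gap_mid (a point): Middle of the gap between the doors, at the height of the door faces; axes as the cupboard's. Packing strip as in gap_left.
- gap_right (a point): Middle of the gap at the cupboard's y -129.5 mm, at the height of the door faces; axes as the cupboard's. Packing strip as in gap_left.
- gauge: Feeler gauge, 0.12 kg, 100 mm tall, upright in its stand; origin at the middle of the blade's lower end, z up. Steel blade 20 (x) x 3 (y) x 40 mm with a round end of 1.5 mm radius; above it a collar 30 x 22 x 6 mm (40 to 46 mm above the tip; too wide for the gaps), then a black handle 30 (x) x 14 (y) x 54 mm (46 to 100 mm above the tip). Its x must lie along the gap.
- blade_tip (a point): Middle of the lower end of the gauge's blade; axes as the gauge's.
- grip (a point): Middle of the gauge's handle, 78 mm above the blade tip; axes as the gauge's: the handle is 14 mm thick along y and 30 mm along x.
- stand: Dark wood block 70 x 70 x 50 mm, fixed to the desk, origin at the centre of its underside, with a 24 x 6 mm slot (along its x), 45 mm deep, in its top; the gauge's blade stands in it with the collar on the block. It may be left or right of the cupboard.
- jar: Clear jar, 60 mm across, 70 mm high, loose; a bystander on the other side of the cupboard from the stand. Origin at the centre of its underside.
- hinge: Brass butt hinge 50 x 38 x 6 mm, loose on the left door; a bystander, about 70 mm to the cupboard's +x of the middle. Origin at the centre of its underside.
- screwdriver: Screwdriver lying on the desk beyond the cupboard, loose; a bystander.
- tape: Grey tape measure 65 x 40 x 62 mm, loose; a bystander. Origin at the centre of its underside.
- mug: White mug 80 mm across, 90 mm high, loose; a bystander. Origin at the centre of its underside.

How it is judged (in metres and radians):
On the way, in this order (a step that is already met when the one before it is completed fails the run):
1. the gauge is drawn out of its stand, its blade tip above the block (height (world z) of blade_tip above 0.06 m), for 0.1 s.
2. the blade is upright in one of the door gaps, its tip at least 6 mm below the faces ((y of blade_tip in the frame of cabinet between 0.1245 and 0.1345 m or y of blade_tip in the frame of cabinet between -0.005 and 0.005 m or y of blade_tip in the frame of cabinet between -0.1345 and -0.1245 m) and x of blade_tip in the frame of cabinet between -0.115 and 0.115 m and z of blade_tip in the frame of cabinet below 0.104 m and angle between gauge's own z axis and vertical below 0.15 rad), for 0.1 s.
At the end, for the whole second after the job is handed in: The gauge stands released, at rest and upright (within 0.1 rad) in the one gap that takes it, its blade tip at least 36.5 mm below the door faces (fully home is 40 mm), within the length of the gap ((y of blade_tip in the frame of cabinet between 0.1245 and 0.1345 m or y of blade_tip in the frame of cabinet between -0.005 and 0.005 m or y of blade_tip in the frame of cabinet between -0.1345 and -0.1245 m) and x of blade_tip in the frame of cabinet between -0.115 and 0.115 m and z of blade_tip in the frame of cabinet below 0.0735 m and angle between gauge's own z axis and vertical below 0.1 rad and linear speed of gauge below 0.02 m/s and contact force between gauge and the fingers below 0.1 N); the robot touches nothing.
It fails at once if the gauge is pushed against the cupboard or a packing strip with more than 25 N (contact force between gauge and cabinet above 25 N or contact force between gauge and strip_a above 25 N or contact force between gauge and strip_b above 25 N or contact force between gauge and strip_c above 25 N).
It fails at once if the jar, hinge, screwdriver, tape measure or mug is moved more than 20 mm (distance of any of jar, hinge, screwdriver, tape, mug from where it was at the start of the episode above 0.02 m).
It also fails if it takes over 64 s, if anything falls off the work surface, if the arm or the gripper's body presses on something with over 40 N, if the wrist force passes 120 N, or if a joint passes its speed limit or range.

ROBOT

A 6-joint arm with a two-finger parallel gripper is mounted at the origin on the work surface. World frame = base frame: x ahead of the robot, y to its left, z up, the work surface at z = 0. Lengths are in mm, angles in rad, forces in N, time in s.
With the tool pointing down it reaches from about 400 to 825 mm from the base axis. Payload 7 kg.
Tool frame: the origin (TCP) lies midway between the tips of the shut fingers; the grasp point (between the pads) lies behind it (arm.grasp_offset is the z of the grasp point in the tool frame, in mm); z points along the fingers, y is the direction in which the jaws open and shut (so a half turn about z gives the same grasp; the last joint's range is limited). The gripper opens to 85 mm and grips with 20 to 120 N. Pads are 22 mm wide; open, the fingers measure 114 mm over their backs; the gripper's body (76 mm by 85 mm) begins 54 mm behind the grasp point. The pads swing forward as they close: fully open they stand 13 mm farther back than shut.
Start: joints at [1.6, 0.359, 0.012, 0, -1.224, -0.288], TCP at [172.756, 652.496, 231.302] pointing down, gripper open.
Joint ranges: [-3.07, 3.07], [-1.43, 2.12], [-1.02, 1.25], [-3.03, 1.67], [-3.05, -0], [-3.03, 3.03]. Speed limits (rad/s): [2.39, 2.39, 3.01, 3.14, 3.14, 3.14].

INTERFACE

Orientations are given as [roll, pitch, yaw] about the fixed x, y, z axes, in that order (R = Rz(yaw) Ry(pitch) Rx(roll)).
In Python, from cell import arm, imaging, finder gives the robot as it stands.
- The arm moves only by the tool arm_command, never from a script. Its argument "rows" is one flat list of numbers, 4 for each row, row after row: the shift along the world's x, y, z in cm, then the turn about the world's z in rad. In form: [x, y, z, spin, x, y, z, spin, ...]. A call has exactly 8 rows; each row shifts and turns the pose as measured when the row begins; what a row does not reach is not made up. A row lasts 1/10 s, in which the tool goes at most 50 mm and 8.59 degrees, less where a joint would pass 70% of its speed; a pose out of reach is approached as far as the arm can. A call is refused whole if a number of a shift passes 5 or a number of a turn 0.15, either way. A call with a gripper value outside its range is refused whole. "hand" is the opening in per cent of the stroke, from 0 (shut) to 100 (fully open), set as the call begins (left out, the last holds). The fingers move at their own pace and stop on an object; "force" is the grip in N (left out, the last holds). Time passes only in rows, so rows that do not move let the fingers close, or fill a call up. It gives the time, the measured TCP pose, the force and the opening at its end, in the units of the state.
- arm.state(): the state, without advancing time (a new reading comes with each control period).
- imaging.snapshot(name): name is "scene" or "top" or "wrist"; returns a dict with "image" (420x560x3 uint8, red, green, blue), "fx", "fy", "cx", "cy" (pixels), "D" ([k1, k2, p1, p2, k3] as OpenCV has them; the pictures are not rectified), "extrinsics" (4x4, takes a point from camera to world coordinates). Camera axes: x right, y down, z forward; pixel columns grow to the right and rows downward; lengths in mm; the calibration is good to about 2 mm. A picture is of the moment at which its call begins. There is no depth.
- arm.close_job(): hands the job in, once; it reports no verdict.
Trained networks look in a picture, given as the dict that the camera call returned (one of the last four; its "shot" number tells which), for a name from the list of things; names that differ only in an ending like _2 or _b are one class to them, and where a whole thing is asked for, a point or a joint stands for the part that bears it (a point fixed in the world has none). Each returns a list of dicts, best first, with "confidence" (0 to 1); they miss things now and then, are a little off and sometimes report something else, mostly with a low value. They report only what shows in the picture. A call takes as long as a camera call.
- finder.spot_in(picture, label): "box" ([left, top, right, bottom] as shares, 0 to 1, of the picture: columns of its width, rows of its height, round what is visible of it).
The state is a dict: "clock": time; "qpos": joint angles; "dq": joint speeds; "joint_efforts": joint torques, N m; "tool_pos": TCP position; "tool_rot": TCP orientation; "ft_force": force on the tool from outside, world axes, zero at the start; "wrist_torque": the same for the moment, N m; "opening": finger opening in mm.
Only numpy, scipy, OpenCV 4.12 (cv2) and the standard library are available. Lean on these libraries where they do the work, as an engineer would, in place of code of your own. Each camera call takes 0.05 s, during which the arm holds its last target.

## Working session

There is one attempt and no reset: what is moved stays moved. The work goes in short steps, Python scripts to look and compute and a tool call to move; the robot and the scene stay as the last step left them, time stands still between calls to the robot, and variables do not carry over. Pictures are saved under pics/ and viewed, and the job is handed in when it is done.

Besides the shell and the picture viewer there is one more tool, called after "Emit:" in YAML: its name, and indented under it one key for each argument. arm_command: Moves the arm, as the interface text tells. Its arguments: {"type":"object","properties":{"rows":{"type":"array","items":{"type":"number"}},"hand":{"type":"number"},"force":{"type":"number"}},"required":["rows"]}

```bash
ls; mkdir -p pics
python3 - <<'E'
from cell import arm, imaging, finder
import cv2
s=arm.state(); print(s, arm.grasp_offset)
for n in ("scene","top","wrist"):
    p=imaging.snapshot(n); cv2.imwrite(f"pics/{n}0.png",p["image"][:,:,::-1])
    print(n,p["fx"],p["fy"],p["cx"],p["cy"],p["D"],p["extrinsics"])
    for l in ("cabinet","gauge","stand","jar","hinge"):
        r=finder.spot_in(p,l); print(l,[(d["confidence"],[round(b,3) for b in d["box"]]) for d in r[:2]])
print(arm.state()["clock"])
E
```

```text
pics
{'clock': 0.0, 'qpos': array([ 1.60010554e+00,  3.59414034e-01,  1.10429466e-02, -3.58874045e-04,
       -1.22411786e+00, -2.88126998e-01]), 'dq': array([ 6.81038234e-05,  1.23724918e-03, -3.48495318e-04, -9.27426201e-04,
       -1.01500011e-03,  5.14041720e-04]), 'joint_efforts': array([-6.61427221e-04, -5.83326030e+01,  2.93406272e+01,  6.93620011e+00,
       -6.04679139e-03,  4.50907152e-06]), 'tool_pos': array([172.64027685, 652.0337007 , 230.33764156]), 'tool_rot': array([ 3.13987394e+00, -1.57562499e-04, -2.58939870e-01]), 'ft_force': array([ 0.75923277, -0.45482046,  0.57258213]), 'wrist_torque': array([ 0.01208701,  0.02113322, -0.01269261]), 'opening': 85.45597878977799} -18.700000000000003
scene 494.15260052167724 494.15260052167724 286.4018066638895 215.87058694484756 [-0.04297983  0.          0.          0.          0.        ] [[ 8.11746815e-01  3.33517888e-01 -4.79408935e-01  1.11859478e+03]
 [ 5.83990694e-01 -4.56970354e-01  6.70919492e-01 -8.82550448e+02]
 [ 4.68798135e-03 -8.24587118e-01 -5.65715572e-01  8.19262594e+02]
 [ 0.00000000e+00  0.00000000e+00  0.00000
[... 641 characters left out ...]
1.00000000e+00]]
cabinet [(0.71, [0.325, 0.305, 0.579, 0.612])]
gauge [(0.49, [0.719, 0.57, 0.756, 0.592])]
stand [(0.81, [0.694, 0.539, 0.756, 0.616])]
jar [(0.63, [0.223, 0.514, 0.266, 0.566])]
hinge [(0.6, [0.371, 0.359, 0.402, 0.41])]
wrist 339.21008164318255 339.21008164318255 281.22419111340935 206.90117216697018 [-0.06748454  0.          0.          0.          0.        ] [[-2.55848430e-01 -9.22914942e-01 -2.87697046e-01  2.46063019e+02]
 [-9.66716902e-01  2.44222024e-01  7.62498147e-02  6.33729874e+02]
 [-1.10138575e-04  2.97629992e-01 -9.54681295e-01  3.73754781e+02]
 [ 0.00000000e+00  0.00000000e+00  0.00000000e+00  1.00000000e+00]]
cabinet []
gauge []
stand []
jar []
hinge []
0.9
```

View pics/scene0.png

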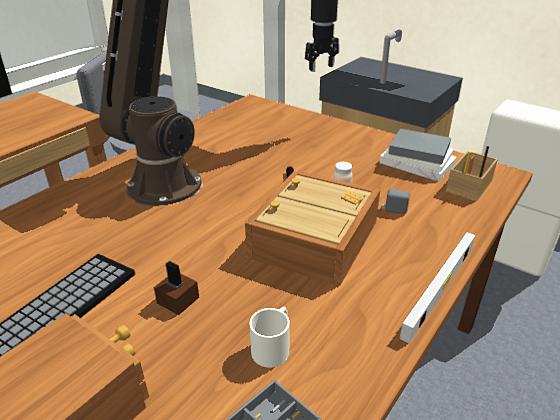

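View pics/top0.png

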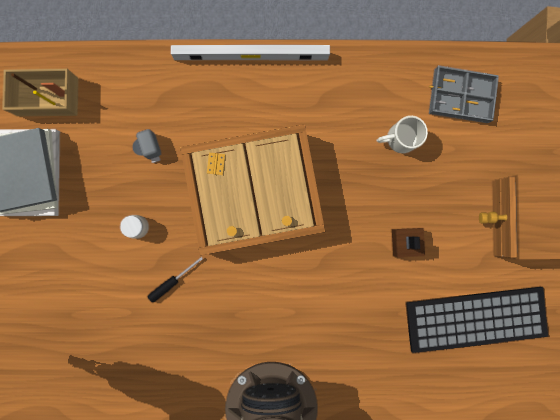

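Run:
```python
import cv2
im=cv2.imread("pics/top0.png")
cv2.imwrite("pics/topc.png",cv2.resize(im[110:270,100:300],None,fx=4,fy=4,interpolation=cv2.INTER_CUBIC)[:600,:800])
cv2.imwrite("pics/tops.png",cv2.resize(im[215:270,375:435],None,fx=10,fy=10,interpolation=cv2.INTER_CUBIC))
```

```text
(no output)
```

View pics/topc.png

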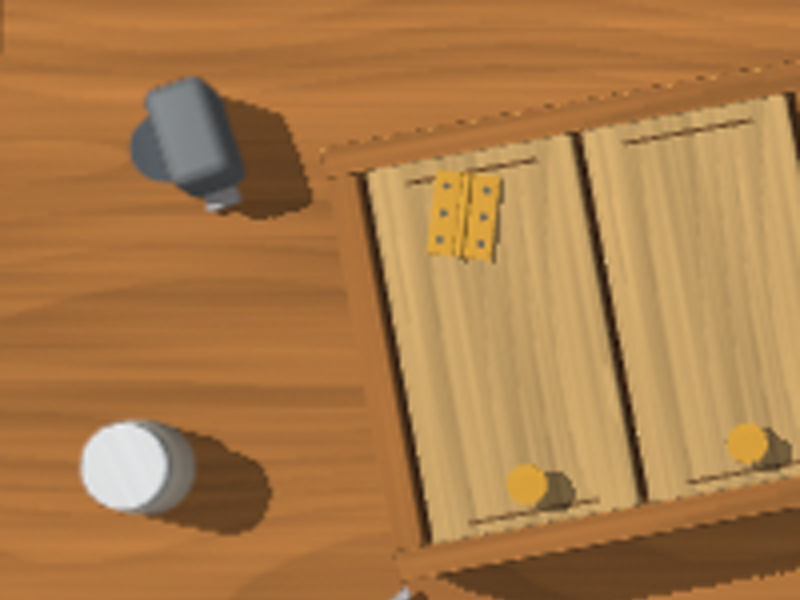

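View pics/tops.png

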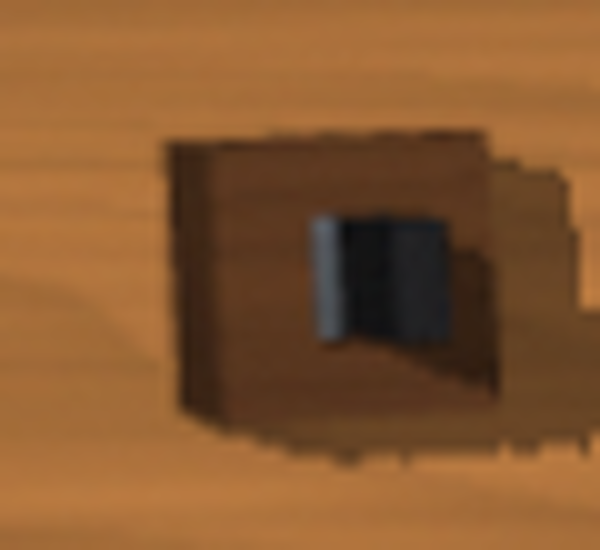

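The top view shows the cupboard at about px (255,190), turned roughly 10°. The gauge handle top is at about (417,243), in the stand on the robot's right. Next I'll measure both.

```bash
cat > h.py <<'E'
import numpy as np, cv2
def K(p): return np.array([[p["fx"],0,p["cx"]],[0,p["fy"],p["cy"]],[0,0,1.]])
def ray(p,uv):
    n=cv2.undistortPoints(np.array(uv,float).reshape(-1,1,2),K(p),np.array(p["D"],float)).reshape(-1,2)
    E=np.array(p["extrinsics"]); return E[:3,3], np.c_[n,np.ones(len(n))]@E[:3,:3].T
def onplane(p,uv,z):
    o,d=ray(p,uv); return (o+d*((z-o[2])/d[:,2])[:,None])
def proj(p,X):
    E=np.linalg.inv(np.array(p["extrinsics"])); X=np.atleast_2d(X).astype(float)
    return cv2.projectPoints(X,cv2.Rodrigues(E[:3,:3])[0],E[:3,3],K(p),np.array(p["D"],float))[0].reshape(-1,2)
E
python3 - <<'E'
from h import *
from cell import arm, imaging, finder
p=imaging.snapshot("top"); im=p["image"].astype(float)
f=lambda c,o,s:[o[i]+(c[i]+.5)/s-.5 for i in (0,1)]
print("handle top",onplane(p,[f((420,278),(375,215),10)],110))
print("stand corners",onplane(p,[f(c,(375,215),10) for c in ((210,140),(485,132),(498,395),(225,425))],50))
g=im.sum(2)
# gap lines: approx crops ends
for name,a,b in (("left",(368,178),(428,540)),("mid",(578,132),(642,500))):
    A=np.array(f(a,(100,110),4));B=np.array(f(b,(100,110),4)); pts=[]
    for t in np.linspace(.08,.92,40):
        c=A+t*(B-A); xs=np.arange(-4,4.01,.25)+c[0]
        prof=cv2.remap(g.astype(np.float32),xs.astype(np.float32)[None],np.full((1,len(xs)),c[1],np.float32),cv2.INTER_LINEAR)[0]
        w=np.clip(np.median(prof)-60-prof,0,None); 
        if w.sum()>0: pts.append([(w*xs).sum()/w.sum(),c[1]])
    X=onplane(p,pts,108)
    k=np.polyfit(X[:,0],X[:,1],1); r=X[:,1]-np.polyval(k,X[:,0]); print(name,"y=",k,"yaw",np.arctan(k[0]),"std",r.std(), X[0],X[-1])
for c in ((527,485),(748,443)): print("knob",onplane(p,[f(c,(100,110),4)],130))
for l in ("hinge",): 
    b=finder.spot_in(p,l)[0]["box"]; print(l,onplane(p,[[(b[0]+b[2])/2*560,(b[1]+b[3])/2*420]],113))
cv2.imwrite("pics/topr.png",cv2.resize(p["image"][110:270,180:380,::-1],None,fx=4,fy=4,interpolation=cv2.INTER_CUBIC)[:600,:800])
E
```

```text
handle top [[ 420.1480209  -343.72669672  110.        ]]
stand corners [[ 453.19351781 -308.26560305   50.        ]
 [ 454.873208   -377.28474724   50.        ]
 [ 389.65213052 -379.78965108   50.        ]
 [ 382.69013408 -311.3021001    50.        ]]
left y= [ 0.18394887 76.35510883] yaw 0.1819152329320855 std 0.09442867352936699 [613.63747936 189.25669887 108.        ] [433.86535978 156.10838751 108.        ]
mid y= [  0.18282214 -54.84557973] yaw 0.18082516157594533 std 0.09787035403424917 [640.35151215  62.24981684 108.        ] [457.28879257  28.67830996 108.        ]
knob [[449.01038041  92.73018169 130.        ]]
knob [[472.90566967 -35.22126454 130.        ]]
hinge [[608.36689643 127.64458565 113.        ]]
```

View pics/topr.png

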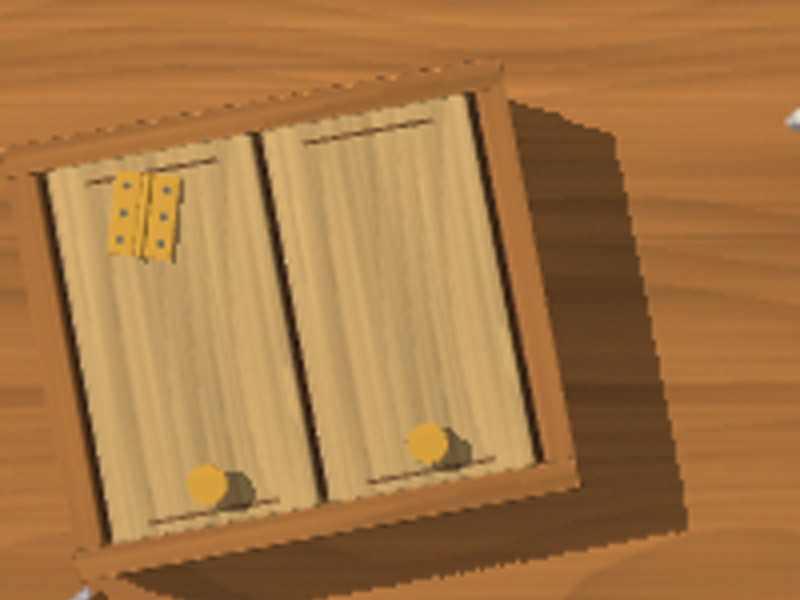

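Emit:
arm_command:
  rows: [2.9,-4,0.2,0.035,2.9,-4,0.2,0.035,2.9,-4,0.2,0.035,2.9,-4,0.2,0.035,2.9,-4,0.2,0.035,2.9,-4,0.2,0.035,2.9,-4,0.2,0.035,2.9,-4,0.2,0.035]
  hand: 100
  force: 60

```text
clock: 1.8
tool_pos: [403.9, 329.3, 246.1]
tool_rot: [-3.141, -0.002, 0.041]
ft_force: [0.6, 1.2, 0.3]
opening: 85.4
```

Emit:
arm_command:
  rows: [1,-4.8,0,0,1,-4.8,0,0,1,-4.8,0,0,1,-4.8,0,0,1,-4.8,0,0,1,-4.8,0,0,0,-4.9,0,0,0,-4.9,0,0]

```text
clock: 2.6
tool_pos: [465.7, -64.4, 249.1]
tool_rot: [-3.138, -0.01, 0.044]
ft_force: [1.2, -0.8, -0.9]
opening: 85.6
```

Emit:
arm_command:
  rows: [-0.5,-4.8,0,0,-0.5,-4.8,0,0,-0.5,-4.8,0,0,-0.5,-4.8,0,0,-0.5,-4.8,0,0,-0.5,-4.8,0,0,0,0,0,0,0,0,0,0]

```text
clock: 3.4
tool_pos: [431.3, -368.6, 250.7]
tool_rot: [-3.14, -0.014, 0.037]
ft_force: [-0.2, 0.1, 0.5]
opening: 85.5
```

Run:
```python
from h import *
from cell import arm, imaging, finder
p=imaging.snapshot("wrist"); cv2.imwrite("pics/w1.png",p["image"][:,:,::-1]); print(arm.state()["tool_pos"],arm.state()["tool_rot"],p["extrinsics"])
for l in ("gauge","stand","grip"):
    r=finder.spot_in(p,l); print(l,[(d["confidence"],[round(b*s,1) for b,s in zip(d["box"],(560,420)*2)]) for d in r[:2]])
```

```text
[ 431.40914389 -368.20537021  250.67304205] [-3.13984847 -0.013996    0.03837915] [[ 3.74516553e-02 -9.58122327e-01 -2.83899596e-01  5.05046509e+02]
 [-9.99296610e-01 -3.64522041e-02 -8.80466775e-03 -3.65443789e+02]
 [-1.91281727e-03  2.84029653e-01 -9.58813588e-01  3.94204070e+02]
 [ 0.00000000e+00  0.00000000e+00  0.00000000e+00  1.00000000e+00]]
gauge [(0.95, [246.1, 174.5, 271.6, 224.8])]
stand [(0.82, [221.1, 151.3, 295.5, 222.7])]
grip [(0.93, [248.6, 176.2, 269.9, 224.0])]
```

View pics/w1.png

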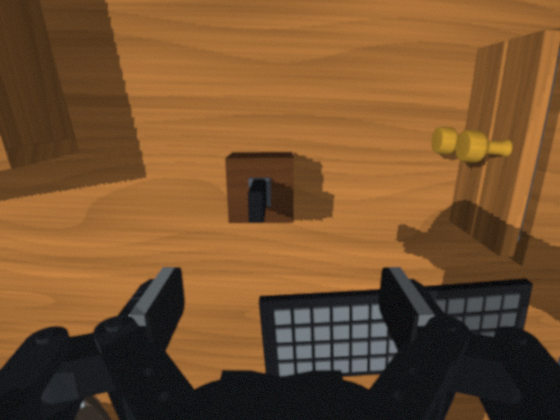

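Run:
```python
import cv2
im=cv2.imread("pics/w1.png"); c=im[145:230,215:300]
c=cv2.convertScaleAbs(c,alpha=1.6,beta=10)
cv2.imwrite("pics/w1c.png",cv2.resize(c,None,fx=7,fy=7,interpolation=cv2.INTER_CUBIC))
```

```text
(no output)
```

View pics/w1c.png

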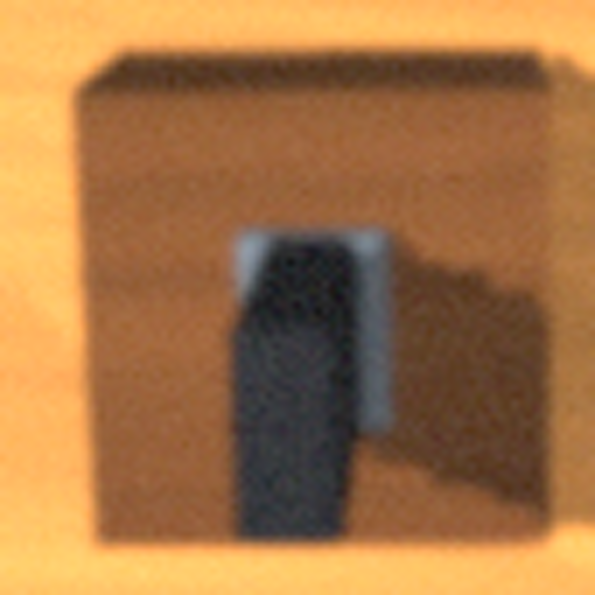

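Run:
```python
from h import *
from cell import arm, imaging
p=imaging.snapshot("wrist")
f=lambda c:[215+(c[0]+.5)/7-.5,145+(c[1]+.5)/7-.5]
T=onplane(p,[f(c) for c in ((236,328),(355,325),(343,538),(240,538))],110);print(T.round(1),T.mean(0))
S=onplane(p,[f(c) for c in ((80,92),(548,92),(548,540),(97,542))],50);print(S.round(1),S.mean(0))
C=onplane(p,[f(c) for c in ((235,230),(390,230),(391,437))],56);print(C.round(1),(C[0]+C[2])/2)
```

```text
[[ 434.5 -337.   110. ]
 [ 435.5 -351.7  110. ]
 [ 407.7 -351.   110. ]
 [ 407.2 -337.9  110. ]] [ 421.24232139 -344.38814675  110.        ]
[[ 454.  -308.2   50. ]
 [ 456.7 -376.3   50. ]
 [ 388.  -379.9   50. ]
 [ 384.8 -310.6   50. ]] [ 420.88812383 -343.76395416   50.        ]
[[ 435.7 -331.7   56. ]
 [ 436.6 -354.2   56. ]
 [ 405.3 -355.4   56. ]] [ 420.47704142 -343.55194331   56.        ]
```

Emit:
arm_command:
  rows: [-1.06,2.43,0,0,0,0,-3,0,0,0,-3,0,0,0,-3,0,0,0,-3,0,0,0,0,0,0,0,0,0,0,0,0,0]

```text
clock: 4.45
tool_pos: [426.9, -334.3, 134.6]
tool_rot: [3.138, -0.025, 0.058]
ft_force: [0.9, 0.5, -0.4]
opening: 85.3
```

Emit:
arm_command:
  rows: [-0.6,-0.95,0,-0.015,0,0,0,0,0,0,0,0,0,0,0,0,0,0,0,0,0,0,0,0,0,0,0,0,0,0,0,0]

```text
clock: 5.25
tool_pos: [423.1, -345.7, 140.0]
tool_rot: [3.134, -0.033, 0.042]
ft_force: [-0.2, -0.2, -0.0]
opening: 85.5
```

Run:
```python
from cell import arm
for i in range(3):
    s=arm.state(); print(s["clock"],s["tool_pos"].round(2),s["tool_rot"].round(4),s["dq"].round(4))
```

```text
5.25 [ 423.09 -345.7   140.  ] [ 3.134  -0.033   0.0421] [ 0.0013  0.0012 -0.0023 -0.0009  0.0019  0.0001]
5.25 [ 423.09 -345.7   140.  ] [ 3.134  -0.033   0.0421] [ 0.0013  0.0012 -0.0023 -0.0009  0.0019  0.0001]
5.25 [ 423.09 -345.7   140.  ] [ 3.134  -0.033   0.0421] [ 0.0013  0.0012 -0.0023 -0.0009  0.0019  0.0001]
```

Emit:
arm_command:
  rows: [-0.2,0.15,-0.5,0,0,0,-0.5,0,0,0,-0.5,0,0,0,-0.5,0,0,0,-0.5,0,0,0,-0.5,0,0,0,-0.5,0,0,0,-0.5,0]

```text
clock: 6.05
tool_pos: [420.7, -343.8, 96.1]
tool_rot: [3.134, -0.032, 0.042]
ft_force: [0.7, 0.8, 0.1]
opening: 85.6
```

Emit:
arm_command:
  rows: [0,0,-0.5,0,0,0,-0.5,0,0,0,-0.5,0,0,0,-0.5,0,0,0,-0.4,0,0,0,0,0,0,0,0,0,0,0,0,0]

```text
clock: 6.85
tool_pos: [420.5, -343.8, 69.1]
tool_rot: [3.135, -0.031, 0.042]
ft_force: [0.2, 0.4, -0.6]
opening: 85.3
```

Run:
```python
from h import *
from cell import arm, imaging, finder
p=imaging.snapshot("wrist"); cv2.imwrite("pics/w2.png",p["image"][:,:,::-1]); s=arm.state();print(s["tool_pos"],s["tool_rot"])
```

```text
[ 420.52906466 -343.7646387    69.16508518] [ 3.13474127 -0.03118714  0.04234802]
```

View pics/w2.png

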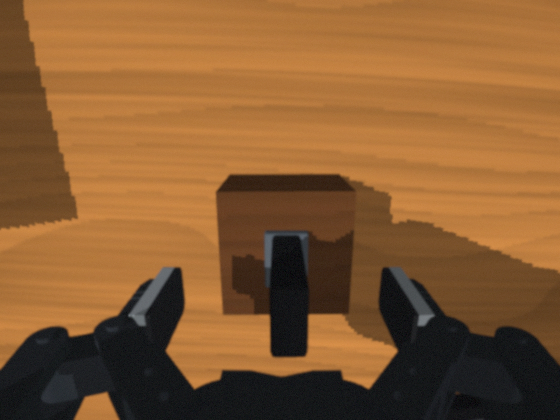

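Run:
```python
from h import *
from cell import arm, imaging, finder
p=imaging.snapshot("wrist"); 
E=np.array(p["extrinsics"]);print(E.round(3))
print(onplane(p,[[271,355],[307.5,355],[289,320]],110).round(1), onplane(p,[[217,192],[356,190],[350,313],[223,314]],50).round(1))
s=arm.state();print(proj(p,[s["tool_pos"]]))
cv2.imwrite("pics/w2c.png",cv2.resize(cv2.convertScaleAbs(p["image"][160:370,200:370,::-1],alpha=1.6),None,fx=3.0,fy=2.8,interpolation=cv2.INTER_CUBIC))
```

```text
[[ 4.20000e-02 -9.63000e-01 -2.67000e-01  4.91774e+02]
 [-9.99000e-01 -3.90000e-02 -1.80000e-02 -3.39053e+02]
 [ 7.00000e-03  2.68000e-01 -9.63000e-01  2.13928e+02]
 [ 0.00000e+00  0.00000e+00  0.00000e+00  1.00000e+00]]
[[ 406.4 -339.6  110. ]
 [ 406.9 -353.   110. ]
 [ 421.6 -345.5  110. ]] [[ 452.7 -309.9   50. ]
 [ 456.5 -378.9   50. ]
 [ 386.7 -382.9   50. ]
 [ 383.4 -312.4   50. ]]
[[282.76871794 271.01126438]]
```

View pics/w2c.png

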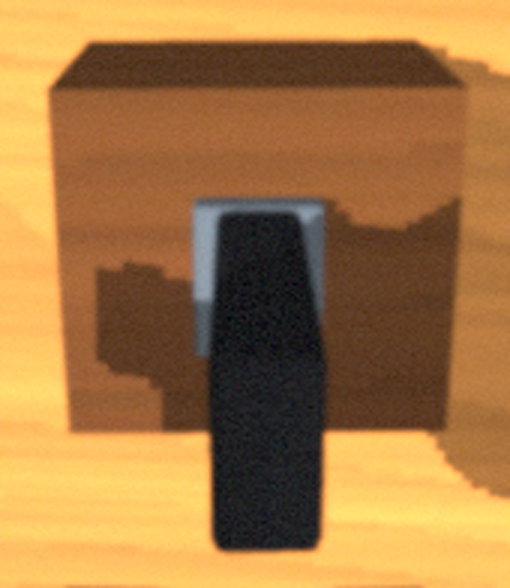

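Emit:
arm_command:
  rows: [0.05,-0.2,0,0,0,0,0,0,0,0,0,0,0,0,0,0,0,0,0,0,0,0,0,0,0,0,0,0,0,0,0,0]
  hand: 0
  force: 25

```text
clock: 7.75
tool_pos: [421.4, -346.1, 69.9]
tool_rot: [3.134, -0.032, 0.042]
ft_force: [-0.1, -0.1, 0.2]
opening: 13.6
```

Emit:
arm_command:
  rows: [0,0,0,0,0,0,1,0,0,0,1,0,0,0,1,0,0,0,1.5,0,0,0,1.5,0,0,0,1.5,0,0,0,1.5,0]

```text
clock: 8.55
tool_pos: [419.9, -345.4, 166.0]
tool_rot: [3.135, -0.031, 0.042]
ft_force: [-0.2, -0.8, -1.4]
opening: 13.8
```

Run:
```python
from h import *
from cell import arm, imaging, finder
p=imaging.snapshot("wrist"); s=arm.state();print(s["tool_pos"],s["tool_rot"],s["opening"],s["ft_force"])
cv2.imwrite("pics/w3.png",p["image"][:,:,::-1])
```

```text
[ 421.25292757 -346.26494486  168.96380736] [ 3.13292284 -0.03397452  0.04271602] 14.034799091322158 [ 1.10033973 -0.81665793  2.36777744]
```

View pics/w3.png

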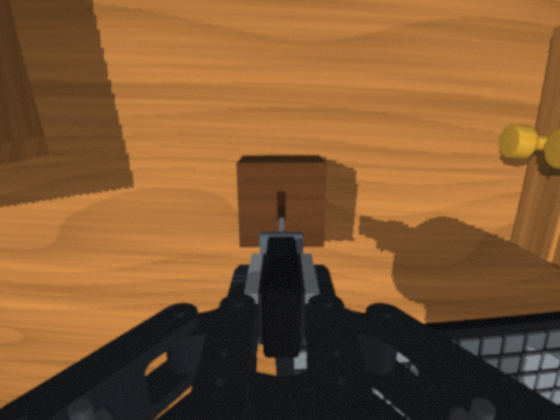

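Emit:
arm_command:
  rows: [0,0,2,0,1,2,1.5,0,2.5,4,1,0.03,2.5,4,0.6,0.03,2.5,4,0,0.03,2.5,4,0,0.03,2,3.5,0,0.02,1,2,0,0]

```text
clock: 9.4
tool_pos: [564.0, -104.4, 230.3]
tool_rot: [3.131, -0.045, 0.182]
ft_force: [0.0, -1.1, -0.4]
opening: 13.5
```

Emit:
arm_command:
  rows: [0,0,0,0,0,0,0,0,0,0,0,0,0,0,0,0,0,0,0,0,0,0,0,0,0,0,0,0,0,0,0,0]

```text
clock: 10.2
tool_pos: [563.4, -104.6, 232.0]
tool_rot: [3.131, -0.046, 0.182]
ft_force: [1.2, 0.7, -1.3]
opening: 13.8
```

Run:
```python
from h import *
from cell import arm, imaging, finder
p=imaging.snapshot("wrist"); s=arm.state();print(s["tool_pos"],s["tool_rot"],s["opening"],s["ft_force"])
cv2.imwrite("pics/w4.png",p["image"][:,:,::-1])
p=imaging.snapshot("scene");cv2.imwrite("pics/s4.png",cv2.resize(p["image"][130:290,210:410,::-1],None,fx=3.5,fy=3.5,interpolation=cv2.INTER_CUBIC))
```

```text
[ 563.41073741 -104.56117962  231.93919371] [ 3.13122089 -0.04636757  0.18160934] 13.572418575681857 [ 0.2419176  -0.00583381 -1.31051668]
```

View pics/w4.png

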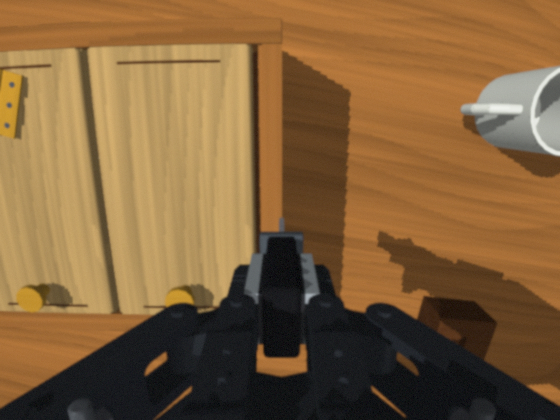

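View pics/s4.png

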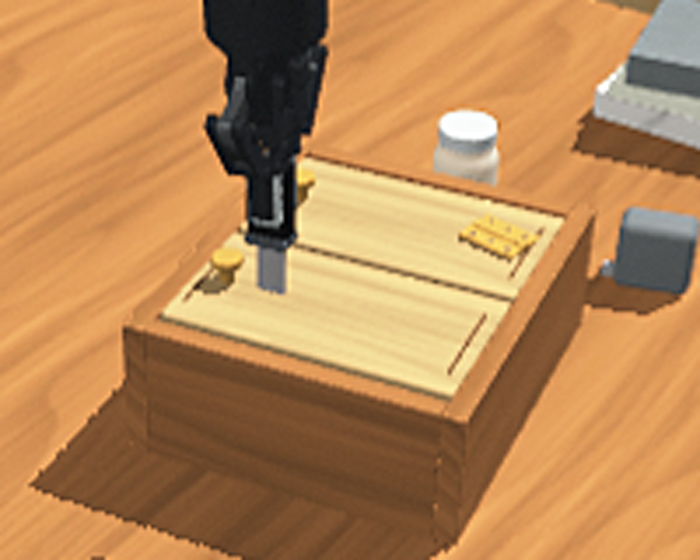

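```bash
cat >> h.py <<'E'
def gapline(p,A,B,half=6,n=60,z=108.,skip=(.05,.95)):
    g=p["image"].astype(np.float32).sum(2); A=np.array(A,float);B=np.array(B,float)
    d=(B-A)/np.linalg.norm(B-A); nn=np.array([-d[1],d[0]]); pts=[]
    for t in np.linspace(skip[0],skip[1],n):
        c=A+t*(B-A); o=np.arange(-half,half+.01,.25); q=(c+o[:,None]*nn).astype(np.float32)
        pr=cv2.remap(g,q[None,:,0].copy(),q[None,:,1].copy(),cv2.INTER_LINEAR)[0]
        w=np.clip(np.percentile(pr,40)-40-pr,0,None)
        if w.sum()>20: pts.append(c+(w*o).sum()/w.sum()*nn)
    pts=np.array(pts); X=onplane(p,pts,z)
    for _ in range(3):
        k=np.polyfit(X[:,0],X[:,1],1); r=X[:,1]-np.polyval(k,X[:,0]); m=abs(r)<max(2*r.std(),.3); X=X[m]; pts=pts[m]
    return k,r.std(),len(X),pts
def latoff(k,xy,yaw):
    # signed distance of point from line along cabinet +y (left normal)
    th=np.arctan(k[0]); return (xy[1]-np.polyval(k,xy[0]))*np.cos(th), th
E
python3 - <<'E'
from h import *
from cell import arm, imaging, finder
p=imaging.snapshot("wrist"); s=arm.state(); print(p["extrinsics"].round(4))
im=p["image"][:,:,::-1].copy()
for nm,A,B in (("right",(252,50),(256,255)),("mid",(88,52),(114,300))):
    k,sd,n,pts=gapline(p,A,B); print(nm,k,sd,n,latoff(k,s["tool_pos"],0))
    for q in pts: im[int(round(q[1])),int(round(q[0]))]=(0,0,255)
T=np.array(s["tool_pos"]); yaw=s["tool_rot"][2]
print("tcp px",proj(p,[T])); 
tip=T-np.array([0,0,59.3]); ex=np.array([np.cos(yaw),np.sin(yaw),0])
print("tip far/near px",proj(p,[tip+10*ex,tip-10*ex,tip+10*ex+[0,0,40]]))
c=cv2.resize(im[200:320,230:330],None,fx=5,fy=5,interpolation=cv2.INTER_CUBIC);c=cv2.convertScaleAbs(c,alpha=1.7,beta=20)
cv2.imwrite("pics/w4c.png",c); cv2.imwrite("pics/w4d.png",cv2.resize(im[20:320,40:300],None,fx=2,fy=2,interpolation=cv2.INTER_NEAREST))
E
```

```text
[[ 1.804000e-01 -9.520000e-01 -2.471000e-01  6.311946e+02]
 [-9.835000e-01 -1.720000e-01 -5.550000e-02 -8.974140e+01]
 [ 1.030000e-02  2.530000e-01 -9.674000e-01  3.777147e+02]
 [ 0.000000e+00  0.000000e+00  0.000000e+00  1.000000e+00]]
right [ 1.81488204e-01 -1.87082266e+02] 0.0980327689054523 55 (np.float64(-19.207971939638714), np.float64(0.17953406235853786))
mid [  0.17202484 -49.25829969] 0.13024679165024028 29 (np.float64(-149.8124467028609), np.float64(0.17035746194658408))
tcp px [[282.59039021 271.02008167]]
tip far/near px [[281.26205434 215.43337835]
 [281.2784249  245.24432805]
 [282.0699548  236.95836191]]
```

View pics/w4c.png

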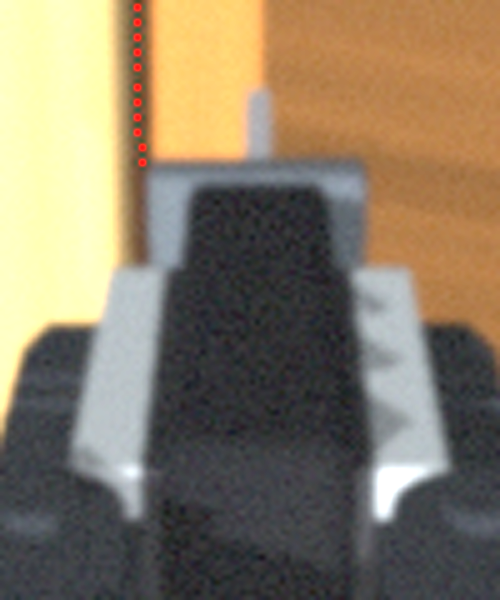

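View pics/w4d.png

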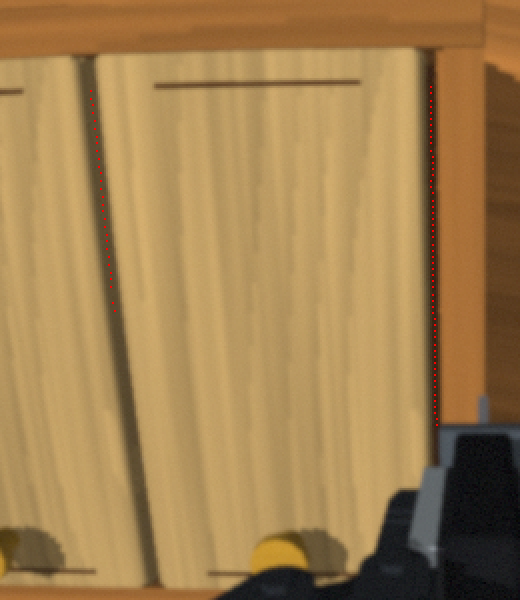

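Emit:
arm_command:
  rows: [-0.09,0.49,-0.5,0,-0.09,0.49,-0.7,0,-0.09,0.49,-0.7,0,-0.09,0.48,-0.7,0,0,0,-0.7,0,0,0,-0.6,0,0,0,0,0,0,0,0,0]

```text
clock: 11.15
tool_pos: [558.8, -82.4, 188.1]
tool_rot: [3.131, -0.044, 0.183]
ft_force: [-0.4, 0.3, -1.1]
opening: 13.7
```

```bash
cat > m.py <<'E'
from h import *
import sys
from cell import arm, imaging, finder
p=imaging.snapshot("wrist"); s=arm.state();print(s["clock"],s["tool_pos"],s["tool_rot"],s["opening"],s["ft_force"])
A=[float(a) for a in sys.argv[2:6]]
im=p["image"][:,:,::-1].copy()
k,sd,n,pts=gapline(p,A[:2],A[2:]); T=s["tool_pos"]; yaw=s["tool_rot"][2]
from scipy.spatial.transform import Rotation as R
tz=R.from_euler("xyz",s["tool_rot"]).as_matrix()[:,2]; tip=T+59.3*tz
print("line",k,sd,n,"TCP off",latoff(k,T,0),"tip",tip,"tip off",latoff(k,tip,0)[0])
ex=np.array([np.cos(yaw),np.sin(yaw),0])
print("tip far px",proj(p,[tip+10*ex]),"line px near tip", proj(p,[[tip[0]+10,np.polyval(k,tip[0]+10),108]]))
for q in pts: im[int(round(q[1])),int(round(q[0]))]=(0,0,255)
c=cv2.resize(im[40:300,190:370],None,fx=3.3,fy=2.3,interpolation=cv2.INTER_NEAREST)
c=cv2.resize(im[60:280,200:360],None,fx=3,fy=2.7,interpolation=cv2.INTER_CUBIC);c=cv2.convertScaleAbs(c,alpha=1.5,beta=10)
cv2.imwrite(f"pics/{sys.argv[1]}.png",c); cv2.imwrite(f"pics/{sys.argv[1]}_full.png",p["image"][:,:,::-1])
E
python3 m.py w5 284 50 282 210
```

```text
11.2 [558.79985108 -82.44197829 188.0849828 ] [ 3.13149582 -0.04412286  0.18291178] 13.803223577271599 [-0.23596128 -0.76685497 -1.40933643]Traceback (most recent call last):
  File "m.py", line 7, in <module>
    k,sd,n,pts=gapline(p,A[:2],A[2:]); T=s["tool_pos"]; yaw=s["tool_rot"][2]
               ~~~~~~~^^^^^^^^^^^^^^^
  File "h.py", line 19, in gapline
    pts=np.array(pts); X=onplane(p,pts,z)
                         ~~~~~~~^^^^^^^^^
  File "h.py", line 7, in onplane
    o,d=ray(p,uv); return (o+d*((z-o[2])/d[:,2])[:,None])
        ~~~^^^^^^
  File "h.py", line 4, in ray
    n=cv2.undistortPoints(np.array(uv,float).reshape(-1,1,2),K(p),np.array(p["D"],float)).reshape(-1,2)
      ~~~~~~~~~~~~~~~~~~~^^^^^^^^^^^^^^^^^^^^^^^^^^^^^^^^^^^^^^^^^^^^^^^^^^^^^^^^^^^^^^^^
cv2.error: OpenCV(4.12.0) /io/opencv/modules/calib3d/src/undistort.dispatch.cpp:347: error: (-215:Assertion failed) CV_IS_MAT(_src) && CV_IS_MAT(_dst) && (_src->rows == 1 || _src->cols == 1) && (_dst->rows == 1 || _dst->cols == 1) && _src->cols + _src->rows - 1 == _dst->rows + _dst->cols - 1 && (CV_MAT_TYPE(_src->type) == CV_32FC2 || CV_MAT_TYPE(_src->type) == CV_64FC2) && (CV_MAT_TYPE(_dst->type) == CV_32FC2 || CV_MAT_TYPE(_dst->type) == CV_64FC2) in function 'cvUndistortPointsInternal'
```

```bash
sed -i 's/^A=\[/cv2.imwrite(f"pics\/{sys.argv[1]}_full.png",p["image"][:,:,::-1])\nA=[/' m.py; python3 m.py w5 276 20 280 200 2>&1 | tail -4
```

```text
11.25 [558.8827065  -82.48270054 188.31796009] [ 3.1314726  -0.04444787  0.18282949] 13.690468852138977 [-0.45875375  0.24980335 -0.96594124]
line [   0.20547083 -199.80584894] 0.031146414327928015 60 TCP off (np.float64(2.438118616043101), np.float64(0.20265039924336914)) tip [561.58265662 -82.59377548 129.07956095] tip off 1.7859079563900389
tip far px [[282.48977447 211.31536171]] line px near tip [[284.38783335 203.26002391]]
```

View pics/w5_full.png

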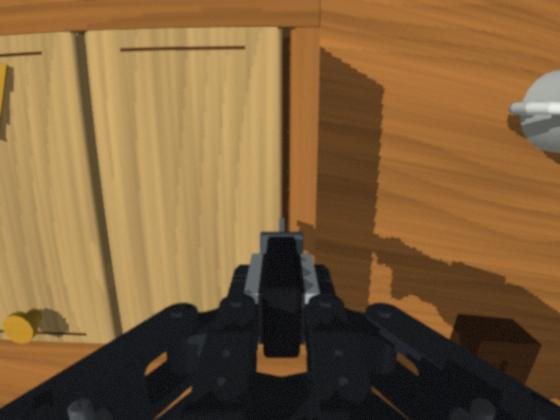

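```bash
python3 m.py w5 287 35 286 215 2>&1 | tail -4
```

```text
k=np.polyfit(X[:,0],X[:,1],1); r=X[:,1]-np.polyval(k,X[:,0]); m=abs(r)<max(2*r.std(),.3); X=X[m]; pts=pts[m]
11.3 [558.97032631 -82.48684362 188.46777463] [ 3.13147084 -0.04476674  0.18277384] 14.021655252845445 [-1.16842664  0.58923252  0.56335898]
line [ -0.07190713 -41.25014964] 0.0 1 TCP off (np.float64(-1.04005778786918), np.float64(-0.07178357587206914)) tip [561.68886382 -82.59473856 129.23021972] tip off -0.9526960667537433
tip far px [[282.4656006  211.30352637]] line px near tip [[284.35346567 203.20796129]]
```

View pics/w5.png

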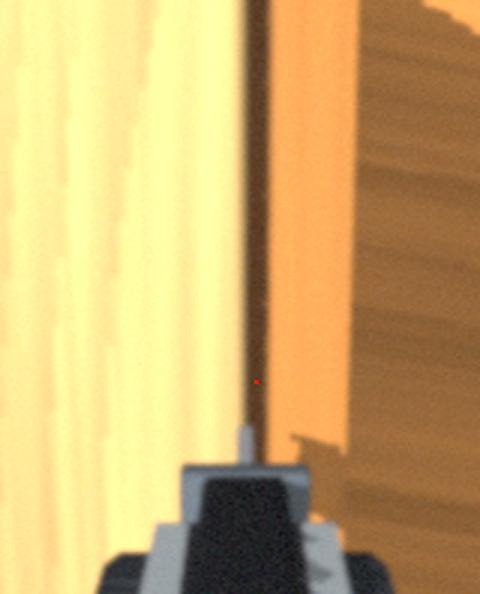

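```bash
sed -i 's/np.percentile(pr,40)-40-pr/0.6*np.median(pr)-pr/' h.py; sed -i 's/if w.sum()>20/if w.sum()>5/' h.py; python3 m.py w5 286 35 285.7 200 2>&1 | tail -4
```

```text
11.35 [559.00429675 -82.46311913 188.57986332] [ 3.13144167 -0.04500078  0.18282336] 13.600811917131969 [ 0.70590529  0.29905707 -0.96216798]
line [   0.24358005 -222.58201576] 0.2793628049302464 4 TCP off (np.float64(3.844203101840666), np.float64(0.2389272923969765)) tip [561.73678624 -82.57005981 129.3429486 ] tip off 3.093627937771351
tip far px [[282.40672567 211.35625069]] line px near tip [[285.70311331 203.47616278]]
```

```bash
python3 - <<'E'
import cv2,numpy as np
im=cv2.imread("pics/w5_full.png").astype(int).sum(2)
for v in (60,120,180,205): print(v,im[v,276:300])
E
sed -i 's/w=np.clip(0.6\*np.median(pr)-pr,0,None)/w=np.clip(200-pr,0,None)/' h.py
sed -i 's/^p=imaging.*wrist"); s=arm.state()/p=imaging.snapshot("wrist"); s=arm.state(); import pickle; pickle.dump((p,s),open("last.pkl","wb"))/' m.py; head -6 m.py
```

```text
60 [457 428 396 356 301 241 176 127 118  94 112 110 134 181 250 291 322 339
 342 340 330 334 330 333]
120 [441 432 398 353 301 232 174 126 114 111 103 103 148 200 267 305 335 342
 336 340 343 332 339 332]
180 [425 423 398 356 312 238 167 115 108 103 117 114 162 222 290 328 329 343
 332 336 332 335 333 337]
205 [418 416 395 359 300 236 164 122 109 108 112 131 175 249 300 328 335 333
 337 332 337 333 325 332]
from h import *
import sys
from cell import arm, imaging, finder
p=imaging.snapshot("wrist"); s=arm.state(); import pickle; pickle.dump((p,s),open("last.pkl","wb"));print(s["clock"],s["tool_pos"],s["tool_rot"],s["opening"],s["ft_force"])
cv2.imwrite(f"pics/{sys.argv[1]}_full.png",p["image"][:,:,::-1])
A=[float(a) for a in sys.argv[2:6]]
```

Emit:
arm_command:
  rows: [0.04,-0.2,0,0,0,0,-0.3,0,0,0,-0.3,0,0,0,-0.3,0,0,0,-0.3,0,0,0,0,0,0,0,0,0,0,0,0,0]

```text
clock: 12.15
tool_pos: [559.6, -84.9, 175.9]
tool_rot: [3.131, -0.046, 0.182]
ft_force: [0.6, -0.6, -0.9]
opening: 13.6
```

```bash
python3 m.py w6 284 35 282.5 200 2>&1 | tail -4
```

```text
12.2 [559.65290261 -84.90130072 175.94281058] [ 3.13143693 -0.04589725  0.18232053] 13.710602908133316 [-1.16383134 -0.34906473 -1.72087243]
line [ 1.82408534e-01 -1.87154589e+02] 0.059187399785725806 60 TCP off (np.float64(0.16509913178024987), np.float64(0.1804249010803264)) tip [562.43761195 -85.00026357 116.70831388] tip off -0.43196670440841817
tip far px [[282.38952946 211.316485  ]] line px near tip [[281.57737758 207.39816282]]
```

View pics/w6.png

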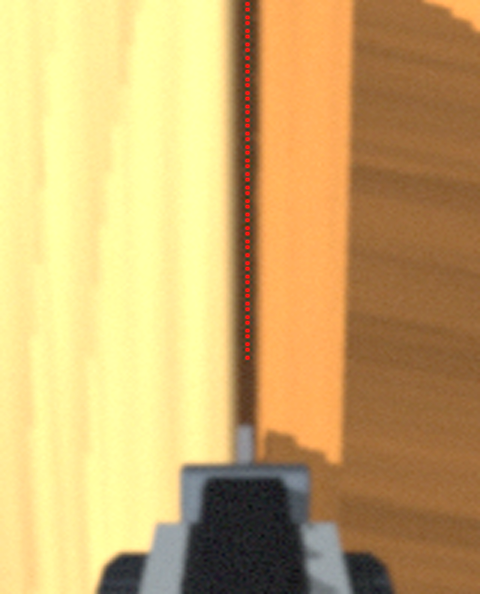

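Emit:
arm_command:
  rows: [0,0,-0.2,0,0,0,-0.2,0,0,0,-0.2,0,0,0,-0.2,0,0,0,-0.2,0,0,0,-0.2,0,0,0,0,0,0,0,0,0]

```text
clock: 13.0
tool_pos: [559.7, -84.9, 162.9]
tool_rot: [3.131, -0.046, 0.182]
ft_force: [0.1, -0.2, -0.6]
opening: 13.8
```

Emit:
arm_command:
  rows: [0,0,-0.1,0,0,0,-0.1,0,0,0,-0.1,0,0,0,-0.1,0,0,0,-0.1,0,0,0,-0.1,0,0,0,0,0,0,0,0,0]

```text
clock: 13.8
tool_pos: [560.0, -84.9, 157.9]
tool_rot: [3.131, -0.047, 0.183]
ft_force: [-1.4, -0.3, 2.1]
opening: 13.7
```

Emit:
arm_command:
  rows: [0,0,-0.1,0,0,0,-0.1,0,0,0,-0.1,0,0,0,0,0,0,0,0,0,0,0,0,0,0,0,0,0,0,0,0,0]

```text
clock: 14.6
tool_pos: [560.0, -84.9, 155.0]
tool_rot: [3.131, -0.048, 0.183]
ft_force: [-2.0, 0.8, 3.7]
opening: 13.8
```

Run:
```python
from cell import arm,imaging
import numpy as np
f=[]
for i in range(3):
    imaging.snapshot("wrist"); s=arm.state(); f.append(s["ft_force"]); print(s["tool_pos"].round(2),s["ft_force"].round(2),s["wrist_torque"].round(3),s["opening"].round(2))
```

```text
Traceback (most recent call last):
AttributeError: 'float' object has no attribute 'round'
```

Emit:
arm_command:
  rows: [0,0,-0.1,0,0,0,-0.1,0,0,0,-0.1,0,0,0,-0.1,0,0,0,0,0,0,0,0,0,0,0,0,0,0,0,0,0]

```text
clock: 15.45
tool_pos: [560.0, -84.9, 150.6]
tool_rot: [3.131, -0.048, 0.183]
ft_force: [-0.7, 0.8, 3.5]
opening: 13.4
```

Run:
```python
from h import *
from cell import arm,imaging
for i in range(3):
    p=imaging.snapshot("wrist"); s=arm.state(); print(s["tool_pos"].round(2),s["ft_force"].round(2),s["wrist_torque"].round(3),s["opening"])
p=imaging.snapshot("wrist"); c=cv2.resize(p["image"][160:360,200:360,::-1],None,fx=3,fy=2.8,interpolation=cv2.INTER_CUBIC);cv2.imwrite("pics/w7.png",cv2.convertScaleAbs(c,alpha=1.5,beta=10))
```

```text
[560.06 -84.89 150.67] [-1.91  0.75  3.43] [0.284 0.84  0.03 ] 13.774513209155502
[560.04 -84.88 150.65] [-1.95  0.47  3.63] [0.262 0.836 0.006] 13.633360146000346
[560.03 -84.91 150.64] [-2.57  1.07  2.57] [0.302 0.864 0.001] 13.216059975270486
```

View pics/w7.png

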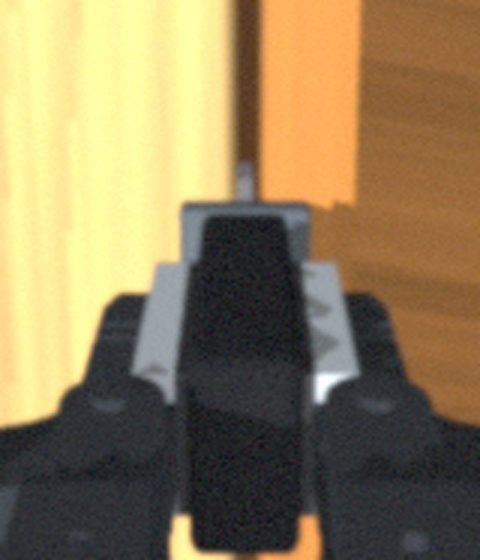

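The force stays at about 4–5 N while the tip sinks, and the gauge isn't slipping in the grip. So this gap takes it, and I'll carry on gently.

Emit:
arm_command:
  rows: [0,0,-0.2,0,0,0,-0.2,0,0,0,-0.2,0,0,0,-0.2,0,0,0,-0.2,0,0,0,-0.2,0,0,0,-0.2,0,0,0,0,0]

```text
clock: 16.45
tool_pos: [560.0, -84.9, 135.2]
tool_rot: [3.131, -0.047, 0.183]
ft_force: [-1.3, 0.6, 1.6]
opening: 13.3
```

Emit:
arm_command:
  rows: [0,0,-0.1,0,0,0,-0.1,0,0,0,-0.1,0,0,0,-0.1,0,0,0,0,0,0,0,0,0,0,0,0,0,0,0,0,0]

```text
clock: 17.25
tool_pos: [560.0, -84.9, 130.9]
tool_rot: [3.131, -0.047, 0.183]
ft_force: [-2.0, -0.8, 2.9]
opening: 13.7
```

Emit:
arm_command:
  rows: [0,0,-0.1,0,0,0,-0.1,0,0,0,0,0,0,0,0,0,0,0,0,0,0,0,0,0,0,0,0,0,0,0,0,0]

```text
clock: 18.05
tool_pos: [560.4, -84.9, 130.0]
tool_rot: [3.13, -0.049, 0.184]
ft_force: [-1.8, 0.7, 4.7]
opening: 13.6
```

Emit:
arm_command:
  rows: [0,0,-0.12,0,0,0,-0.12,0,0,0,-0.12,0,0,0,0,0,0,0,0,0,0,0,0,0,0,0,0,0,0,0,0,0]

```text
clock: 18.85
tool_pos: [561.0, -84.9, 129.9]
tool_rot: [3.129, -0.051, 0.185]
ft_force: [-2.6, 0.2, 3.9]
opening: 13.5
```

Run:
```python
from h import *
from cell import arm,imaging
p=imaging.snapshot("wrist"); s=arm.state(); print(s["tool_pos"].round(2),s["tool_rot"],s["ft_force"].round(2))
c=cv2.resize(p["image"][160:360,200:360,::-1],None,fx=3,fy=2.8,interpolation=cv2.INTER_CUBIC);cv2.imwrite("pics/w8.png",cv2.convertScaleAbs(c,alpha=1.5,beta=10))
p=imaging.snapshot("scene");cv2.imwrite("pics/s8.png",cv2.resize(p["image"][150:290,230:400,::-1],None,fx=4,fy=4,interpolation=cv2.INTER_CUBIC))
```

```text
[560.99 -84.92 129.94] [ 3.12931487 -0.05072599  0.18485713] [-1.31  1.11  4.67]
```

View pics/w8.png

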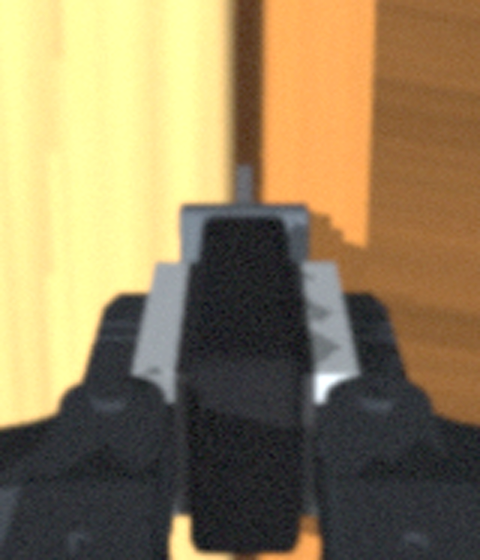

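View pics/s8.png

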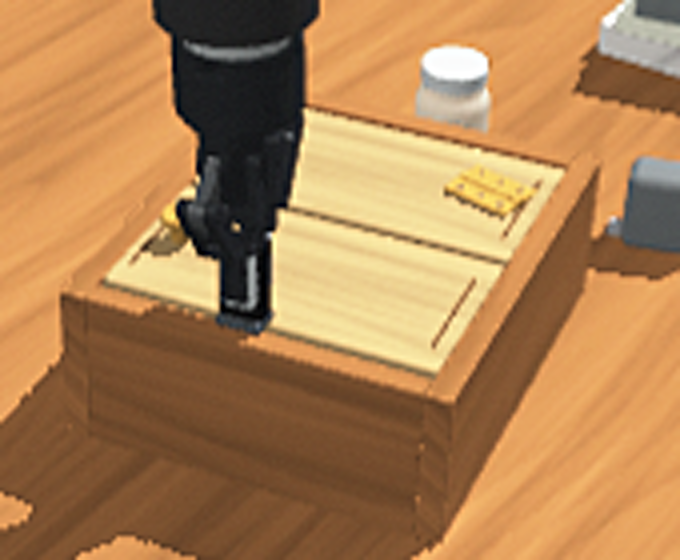

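Emit:
arm_command:
  rows: [0,0,0,0,0,0,0,0,0,0,0,0,0,0,0,0,0,0,0,0,0,0,0,0,0,0,0,0,0,0,0,0]
  hand: 55

```text
clock: 19.75
tool_pos: [561.0, -85.0, 128.6]
tool_rot: [3.129, -0.05, 0.184]
ft_force: [-0.3, -0.7, 0.4]
opening: 46.6
```

Run:
```python
from h import *
from cell import arm,imaging
p=imaging.snapshot("wrist"); s=arm.state(); print(s["tool_pos"].round(2),s["tool_rot"],s["ft_force"].round(2),s["opening"])
c=cv2.resize(p["image"][160:400,140:420,::-1],None,fx=2.5,fy=2.5,interpolation=cv2.INTER_CUBIC);cv2.imwrite("pics/w9.png",cv2.convertScaleAbs(c,alpha=1.5,beta=10))
```

```text
[561.07 -85.02 128.63] [ 3.12941997 -0.05009184  0.18455134] [ 0.37 -0.11 -0.27] 47.04381509229879
```

View pics/w9.png

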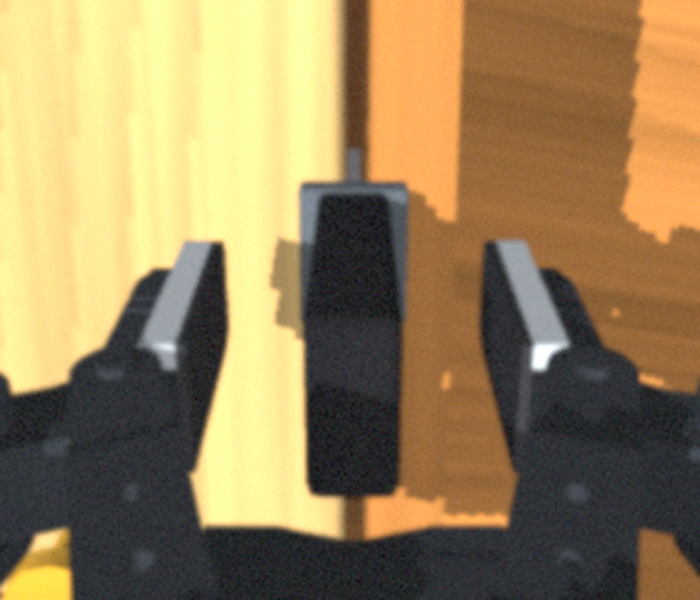

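Emit:
arm_command:
  rows: [0,0,0.5,0,0,0,1,0,0,0,1,0,0,0,1.5,0,0,0,1.5,0,0,0,1.5,0,0,0,1.5,0,0,0,1.5,0]

```text
clock: 20.6
tool_pos: [560.4, -85.2, 236.9]
tool_rot: [3.129, -0.051, 0.185]
ft_force: [-0.1, 0.5, 0.1]
opening: 47.0
```

Emit:
arm_command:
  rows: [0,0,0.5,0,-2.5,-2.5,0.5,0,-2.5,-2.5,0,0,-2.5,-2.5,0,0,-2,-2,0,0,0,0,0,0,0,0,0,0,0,0,0,0]

```text
clock: 21.4
tool_pos: [463.3, -182.2, 253.0]
tool_rot: [3.128, -0.06, 0.186]
ft_force: [0.5, 0.3, 0.8]
opening: 46.7
```

Run:
```python
from h import *
from cell import arm,imaging,finder
s=arm.state(); print(s["clock"],s["tool_pos"].round(2),s["ft_force"].round(2),s["opening"])
p=imaging.snapshot("scene");cv2.imwrite("pics/s10.png",cv2.resize(p["image"][130:290,210:410,::-1],None,fx=3.7,fy=3.7,interpolation=cv2.INTER_CUBIC))
p=imaging.snapshot("wrist");cv2.imwrite("pics/w10.png",p["image"][:,:,::-1])
p=imaging.snapshot("top");cv2.imwrite("pics/t10.png",p["image"][:,:,::-1])
```

```text
21.4 [ 463.31 -182.19  252.99] [0.49 0.3  0.8 ] 46.69957829749674
```

View pics/s10.png

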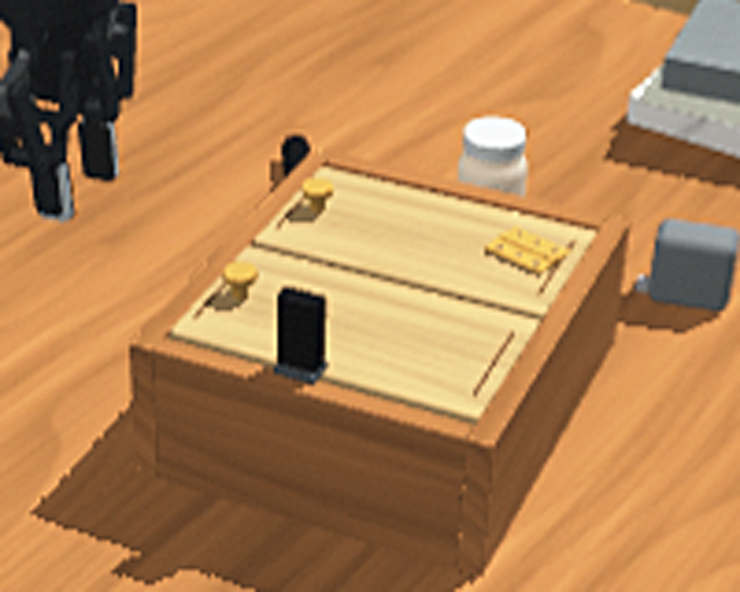

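View pics/w10.png

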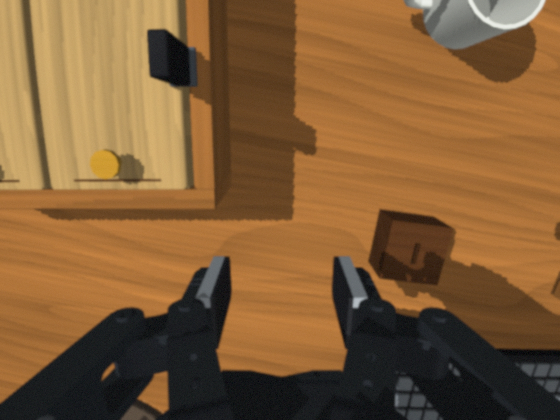

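View pics/t10.png

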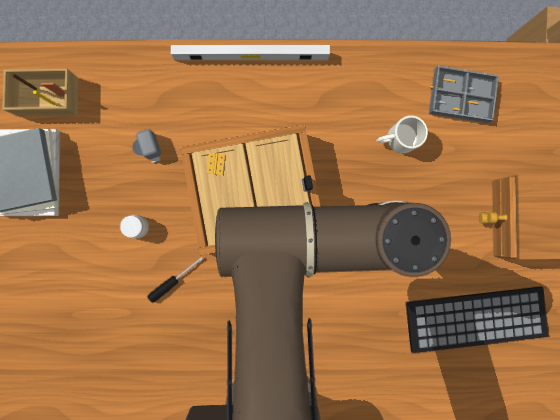

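The scene view shows the gauge upright with its collar on the face (crop px 300,335), and nothing else has moved. I'll check the depth from the handle's top edge.

Run:
```python
from h import *
from cell import arm,imaging
p=imaging.snapshot("scene")
c=np.array([560.0+2.0,-85.0+0.]);yaw=.18
a=np.array([np.cos(yaw),np.sin(yaw)]);b=np.array([-a[1],a[0]])
for z in (170,173,180,116): 
    print(z,proj(p,[[*(c+15*i*a-7*b),z] for i in (-1,1)]).round(1).tolist())
print(proj(p,[[*(c+15*i*a-11*b),110] for i in (-1,1)]).round(1))
cv2.imwrite("pics/s11.png",cv2.resize(p["image"][200:240,270:310,::-1],None,fx=14,fy=14,interpolation=cv2.INTER_CUBIC))
```

```text
170 [[284.0, 209.6], [295.5, 212.7]]
173 [[284.0, 208.5], [295.6, 211.6]]
180 [[284.0, 206.1], [295.6, 209.1]]
116 [[284.0, 228.1], [295.2, 231.3]]
[[283.3 231. ]
 [294.5 234.2]]
```

View pics/s11.png

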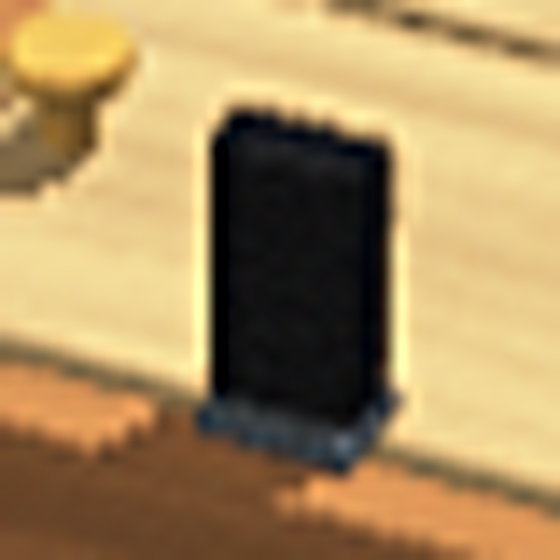

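```bash
python3 -c "
from cell import arm
print(arm.close_job(), arm.state()['clock'])"
```

```text
the job is handed in; nothing more can be done
the job is handed in; nothing more can be done
```

The gauge is standing released in the right-hand gap with its collar down on the cupboard, and I handed the job in at about 22 s. No verdict was reported.

- **Finding the gap:** I tried the right-hand gap first. The strip there slid down ahead of the blade at a steady 4–5 N or so, where a stuck strip would have climbed at 4 N per mm. The gauge did not slip in the grip. I did not try the other two gaps.
- **Going home:** I pushed in 1–2 mm steps until it stopped going down, with the tip about 40 mm below the faces. The force never read above about 6 N.
- **Last checks:** After letting go, the scene picture put the collar's lower edge within about 1 pixel of where it should be when resting on the faces. The gauge looked upright, the arm was well clear and the bystanders in view looked unmoved.
- **Disagreement:** The top camera and the far wrist view put the gauge about 2 mm off in y compared with the close wrist view. I used the close view for the grasp.

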